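# Open the ratchet bar clamp

### The job

Open the bar clamp all the way for the next glue-up: with a fingertip press down the release key on top of its sliding jaw and, keeping it down, push the jaw back along the bar until it is fully home against the end stop. Then let the key spring up and move clear. Only press and push: do not pinch the jaw or lift anything, and leave the glued block and everything else on the bench where it stands.

Things in the scene. Friction and masses are not known exactly. Their poses are not given: they have to be found in the camera images.
- bar_clamp: orange bar clamp screwed to the bench, 300 mm long. Origin on the bench under the bar; +y = OPENING direction along the bar (fixed jaw to end stop), +x = side where both jaw arms stick out, away from the robot, z up. Steel bar 10 mm thick, 34 to 56 mm above the bench. Fixed jaw y -147 to -125 mm, 100 mm high; end stop y +119 to +149 mm, 62 mm high. Yaw within 0.4 rad of 0
- clamp_jaw (a joint): position of the sliding jaw, m: 0 = most closed, 0.130 = fully back on the end stop; the jaw frame lies at y = -0.045 + this on the clamp's y axis. Starts at 0 to 0.055. With the key up a 12 mm pitch ratchet stops opening (after at most 12 mm of play). With the key held down the jaw slides with about 2 N friction plus 8 N per m/s and stays where left
- jaw_origin (a point): origin of the sliding jaw's frame: bench level, under the bar's axis, axes as bar_clamp. Housing 48 mm wide across the bar, y -33 to +34 mm, 22 to 74 mm above the bench. On its rear part a solid upright shoulder (y +8 to +34 mm, top 118 mm above the bench) stands behind the key; its vertical front face is what to push on. Jaw arm reaches to x +90 mm, 70 mm high
- release_key (a joint): how far the spring key is pressed, m: 0 = up, 0.012 = fully down on a hard stop. Rests at 0 to 0.004 at the start, as the ratchet tooth may lie on a slope. The ratchet is free beyond 0.0075. Spring force 2 N at the top, 6 N at the bottom; it springs up when let go and the ratchet catches again
- key_top (a point): centre of the top face of the release key, a flat ribbed black thumb pad on top of the sliding jaw, 40 mm across the bar by 37 mm along it; 90 mm above the bench when up, 78 mm fully down. The shoulder's front face is 21.5 mm from this point in the opening direction (clamp +y). Moves with jaw and key
- end_stop_face (a point): point on the end stop's inner face, on the bar's axis, 45 mm above the bench
- glued_block: small block glued up from four light and mid wood strips, 60 x 44 x 70 mm high, origin at the centre of its underside; stands loose on the bench between the clamp's jaws, on the far (+x) side of the bar, about 1 mm from the fixed jaw. Bystander, 0.13 kg
- ratchet_handle: black-gripped ratchet handle lying on the bench, 200 mm long (from -100 to +100 mm along its x), 28 mm wide, 36 mm high, origin on its underside. Bystander
- socket0: smallest chrome socket, 22 mm across, 30 mm high, upright, origin under its centre. Bystander
- socket1: middle chrome socket, 28 mm across, 34 mm high. Bystander
- socket2: largest chrome socket, 34 mm across, 38 mm high. Bystander
- pencil_mug: white ceramic mug, 80 mm across, 92 mm high, holding pencils that reach about 175 mm, handle at its +y; origin under its centre. Bystander
- glue_bottle: white glue bottle, 56 mm across, 150 mm high, origin under its centre. Bystander

How it is judged:
By the outcome, as a careful person would: the job done as asked, in the order asked, and still so for the second after the job is handed in, with the robot touching nothing.
It also fails if it takes over 32 s, if anything falls off the work surface, if the arm or the gripper's body presses on something with over 40 N, if the wrist force passes 120 N, or if a joint passes its speed limit or range.

### The arm

A 6-joint arm with a two-finger parallel gripper is mounted at the origin on the work surface. World frame = base frame: x ahead of the robot, y to its left, z up, the work surface at z = 0. Lengths are in m, angles in rad, forces in N, time in s.
With the tool pointing down it reaches from about 0.425 to 0.95 m from the base axis. Payload 3.5 kg.
Tool frame: the origin (TCP) lies midway between the tips of the shut fingers; the grasp point (between the pads) lies 19 mm behind it; z points along the fingers, y is the line along which they close (so a half turn about z gives the same grasp; the last joint's range is limited). The gripper opens to 85 mm and grips with 20 to 120 N. Pads are 22 mm wide; open, the fingers measure 114 mm over their backs; the gripper's body (76 mm by 85 mm) begins 54 mm behind the grasp point. The pads swing forward as they close: fully open they stand 13 mm farther back than shut.
Start: joints at [-1.427, 0.286, 1.577, -0, 1.279, -0.15], TCP at [0.195, -0.646, 0.231] pointing down, gripper open.
Joint ranges: [-2.77, 2.77], [-0.9, 2.22], [0.21, 2.48], [-1.53, 4.67], [0.24, 2.81], [-2.84, 2.84]. Speed limits (rad/s): [2.79, 2.79, 3.14, 3.14, 3.14, 3.14].

### API

Orientations are given as a unit quaternion [x, y, z, w].
In Python, from plant import ctrl, cams, order gives the robot as it stands.
- The arm moves only by the tool move_arm, never from a script. Its argument "plan" is one flat list of numbers, 7 for each row, row after row: the shift along the world's x, y, z in mm, then the turn, a rotation vector about the world's x, y, z in degrees, then the finger opening in mm, from 0 to 85.4. A call has 1 to 12 rows; each row shifts and turns the commanded pose from where the row before left it; what a row does not reach is not made up. A row lasts 1/10 s, in which the tool goes at most 50 mm and 8.59 degrees, less where a joint would pass 70% of its speed; a pose out of reach is approached as far as the arm can. A call is refused whole if a number of a shift passes 50 or a number of a turn 8.59, either way. A call with a gripper value outside its range is refused whole. The fingers move at their own pace and stop on an object; "newtons" is the grip in N (left out, the last holds). Time passes only in rows, so rows that do not move let the fingers close. It gives the time, the measured TCP pose, the force, the opening and the grip force at its end, in the units of the state.
- ctrl.get_state(): the state, without advancing time (a new reading comes with each control period).
- cams.read_camera(name): name is "side" or "top"; returns a dict with "color" (400x640x3 uint8, red, green, blue), "fov_y" (degrees; the focal length in pixels is half the picture's height over the tangent of half this angle, whatever the lens; pixels are square), "cx", "cy" (the principal point, pixels), "origin" and "orientation" of the camera in the world. Camera axes: x right, y up, looking along -z (the intrinsics and any distortion apply to the point x, -y, -z); pixel columns grow to the right and rows downward; lengths in m; the calibration is good to about 2 mm. A picture is of the moment at which its call begins. There is no depth.
- order.sign_off(): hands the job in; it is judged then, once.
The state is a dict: "time": time; "qpos": joint angles; "dq": joint speeds; "joint_efforts": joint torques, N m; "eef_pos": TCP position; "tcp_rot": TCP orientation; "contact_force": force on the tool from outside, world axes, zero at the start; "wrist_torque": the same for the moment, N m; "opening": opening from 0.0 (shut) to 1.0 (fully open); "finger_force": force on a finger pad.
Only numpy, scipy, OpenCV 4.12 (cv2) and the standard library are available. Lean on these libraries where they do the work, as an engineer would, in place of code of your own. Each camera call takes 0.05 s, during which the arm holds its last target. There are 200 camera calls.

## Working session

There is one attempt and no reset: what is moved stays moved. The work goes in short steps, Python scripts to look and compute and a tool call to move; the robot and the scene stay as the last step left them, time stands still between calls to the robot, and variables do not carry over. Pictures are saved under pics/ and viewed, at most 10 in all, crops included, and the job is handed in when it is done.

Besides the shell and the picture viewer there is one more tool, called after ">>>" by a JSON object that holds its "api" and its "payload", one argument or row to a line. move_arm: Moves the arm, as the interface text tells. Its arguments: {"type":"object","properties":{"plan":{"type":"array","items":{"type":"number"}},"newtons":{"type":"number"}},"required":["plan"]}

```bash
mkdir -p pics; python3 - <<'E'
from plant import ctrl,cams
import cv2
for n in("top","side"):
    c=cams.read_camera(n); cv2.imwrite(f"pics/{n}0.png",c["color"][:,:,::-1])
    print(n,{k:v for k,v in c.items() if k!="color"})
print(ctrl.get_state())
E
```

```text
top {'fov_y': 51.71730419421274, 'cx': 325.94033001005823, 'cy': 194.14831709201215, 'origin': array([4.10028453e-01, 1.60251391e-04, 1.09163642e+00]), 'orientation': array([-0.04380043,  0.04184224,  0.70967021, -0.70192517])}
side {'fov_y': 56.846853695252484, 'cx': 324.22062102317113, 'cy': 196.27702648770648, 'origin': array([0.29578102, 0.64337114, 0.61257032]), 'orientation': array([-0.0691844 ,  0.43342009,  0.88531667, -0.15354131])}
{'time': 0.1, 'qpos': array([-1.42700771e+00,  2.87130366e-01,  1.57800671e+00, -9.41091916e-06,
        1.27860126e+00, -1.49994948e-01]), 'dq': array([ 0.00062095, -0.0014121 , -0.00322385,  0.00105304, -0.00239044,
        0.00126888]), 'joint_efforts': array([ 2.34166500e-04, -4.07297087e+01, -2.93699008e+01, -1.24732637e-04,
        3.43014894e-03,  5.31409476e-07]), 'eef_pos': array([ 0.19540842, -0.64548632,  0.2300629 ]), 'tcp_rot': array([ 9.89230018e-01,  1.46365363e-01, -1.17533937e-06, -1.07284976e-03]), 'contact_force': array([ 0.34507696,  0.00074269, -0.21940715]), 'wrist_torque': array([-0.00939391, -0.02915932,  0.02085202]), 'finger_force': 0.0, 'opening': 1.0036728035360711}
```

View pics/top0.png

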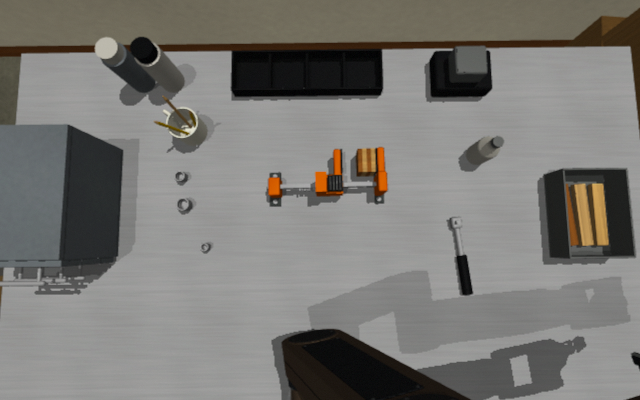

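View pics/side0.png

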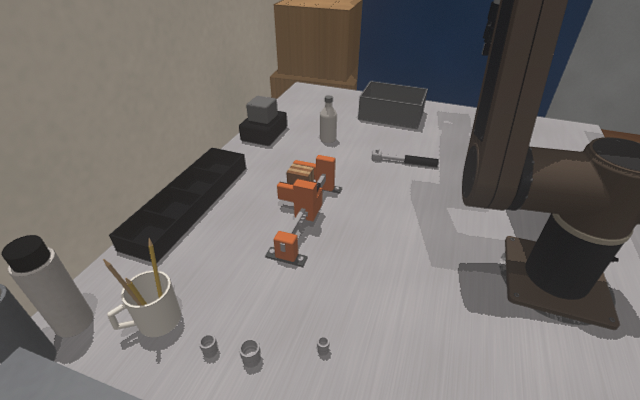

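The top view shows the end stop at about (275,187), the shoulder and key at (321–342,183), and the fixed jaw at (381,183). The side view has the jaw at (306,198) and the end stop at (286,246). Next I'll zoom in and measure.

```bash
cat > h.py <<'E'
import numpy as np,cv2
from scipy.spatial.transform import Rotation as R
def ray(c,px):
    f=c["color"].shape[0]/2/np.tan(np.radians(c["fov_y"]/2))
    d=np.array([(px[0]-c["cx"])/f,-(px[1]-c["cy"])/f,-1.])
    return np.array(c["origin"]),R.from_quat(c["orientation"]).apply(d)
def plane(c,px,z):
    o,d=ray(c,px); return o+d*(z-o[2])/d[2]
def proj(c,p):
    f=c["color"].shape[0]/2/np.tan(np.radians(c["fov_y"]/2))
    q=R.from_quat(c["orientation"]).inv().apply(np.array(p)-c["origin"])
    return np.array([c["cx"]-f*q[0]/q[2],c["cy"]+f*q[1]/q[2]])
E
python3 - <<'E'
from plant import cams
import cv2,numpy as np
from h import *
c=cams.read_camera("top");s=cams.read_camera("side")
a=cv2.resize(c["color"][140:210,260:400,::-1],None,fx=5,fy=5,interpolation=cv2.INTER_NEAREST)
b=cv2.resize(s["color"][145:270,255:355,::-1],None,fx=4.7,fy=4.7,interpolation=cv2.INTER_NEAREST)
cv2.imwrite("pics/topc.png",a);cv2.imwrite("pics/sidec.png",b)
hsv=cv2.cvtColor(c["color"],cv2.COLOR_RGB2HSV)
m=cv2.inRange(hsv,(5,180,90),(14,255,255))
n,l,st,ce=cv2.connectedComponentsWithStats(m)
for i in range(1,n):
    if st[i][4]>15: print(st[i],ce[i])
E
```

```text
[333 149   9  26 179] [337.02234637 162.03351955]
[358 149   4  21  69] [359.30434783 159.44927536]
[367 149   4  20  43] [368.51162791 157.97674419]
[377 148  10  44 339] [381.15929204 170.63421829]
[315 172  28  22 258] [322.8372093  183.06589147]
[268 177  14  19 206] [274.00485437 186.48058252]
[567 188  12  57 220] [571.54090909 222.74545455]
```

View pics/topc.png

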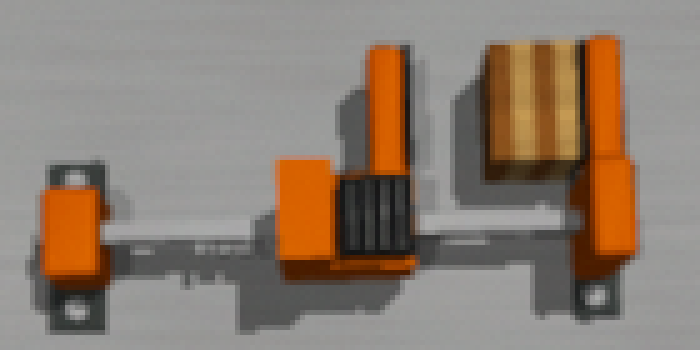

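View pics/sidec.png

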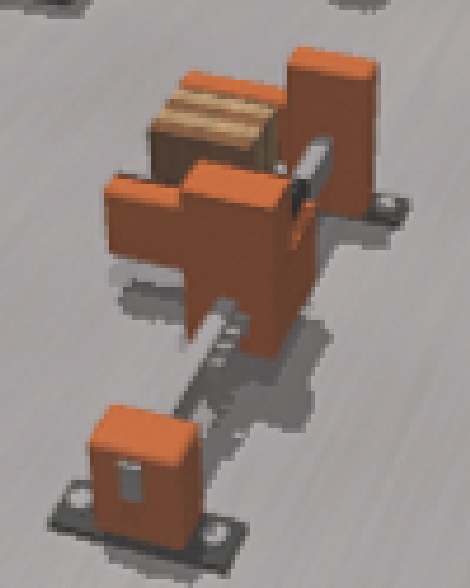

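The top crop gives end-stop top centre (71,231), shoulder top centre (303,208), key centre (376,215) and fixed-jaw top centre (615,206). The side crop shows the shoulder top at about (185–285,160–205).

```bash
python3 - <<'E'
from plant import cams
from h import *
c=cams.read_camera("top");s=cams.read_camera("side")
P=lambda x,y,z:plane(c,(260+x/5-.5,140+y/5-.5),z)
es=P(71,231,.062);sh=P(303.5,208.5,.118);k=P(376,215,.088);fj=P(615,206,.1)
for n,p in dict(es=es,sh=sh,k=k,fj=fj).items(): print(n,p.round(4))
d=es-fj; print("dist",np.hypot(*d[:2]),"expect .270")
yaw=np.arctan2(-d[0],d[1]); print("yaw",yaw)
for n in((276,160),(331,160),(276,257),(331,257)): print(P(*n,.118).round(4))
u=np.array([-np.sin(yaw),np.cos(yaw)])
for n,p in dict(sh=sh,k=k,fj=fj).items(): print(n,(p-es)[:2]@u, (p-es)[:2]@[u[1],-u[0]])
# side check of shoulder top corners
for n in((185,178),(280,205),(290,178),(197,160)): print("side",plane(s,(255+n[0]/4.7-.5,145+n[1]/4.7-.5),.118).round(4))
for n in((90,440),(187,460),(197,425),(113,405)): print("side es",plane(s,(255+n[0]/4.7-.5,145+n[1]/4.7-.5),.062).round(4))
E
```

```text
es [0.5584 0.1338 0.062 ]
sh [0.5599 0.0156 0.118 ]
k [ 0.5609 -0.0196  0.088 ]
fj [ 0.5622 -0.1355  0.1   ]
dist 0.269323112962288 expect .270
yaw 0.01417721459641153
[0.5835 0.0285 0.118 ]
[0.5832 0.0022 0.118 ]
[0.5367 0.0289 0.118 ]
[0.5364 0.0027 0.118 ]
sh -0.11822954585385922 -0.00014780435607934263
k -0.1533829629356379 0.0003372365857671547
fj -0.269323112962288 -2.7009647223455226e-19
side [0.5837 0.0182 0.118 ]
side [0.5326 0.0228 0.118 ]
side [0.5358 0.0006 0.118 ]
side [0.5841 0.0022 0.118 ]
side es [0.5773 0.1475 0.062 ]
side es [0.5314 0.1442 0.062 ]
side es [0.5359 0.1221 0.062 ]
side es [0.5773 0.1231 0.062 ]
```

>>> {"api": "move_arm", "payload": {
  "plan": [22,38,0,0,0,6.2,0,22,38,0,0,0,6.2,0,22,38,0,0,0,6.2,0,22,38,0,0,0,6.2,0,22,38,0,0,0,6.2,0,22,38,0,0,0,6.2,0,22,38,0,0,0,6.2,0,22,38,0,0,0,6.2,0,22,38,0,0,0,6.2,0,22,38,0,0,0,6.2,0,22,38,0,0,0,6,0,22,38,0,0,0,6,0]
}}

```text
time: 1.5
eef_pos: [0.4601, -0.1884, 0.2316]
tcp_rot: [0.7, 0.714, 0.0, 0.0]
contact_force: [-0.0, -1.0, 0.5]
opening: -0.006
finger_force: 0.0
```

>>> {"api": "move_arm", "payload": {
  "plan": [20,34,0,0,0,0,0,20,35,0,0,0,0,0,20,35,0,0,0,0,0,20,35,-20,0,0,0,0,20,35,-20,0,0,0,0,0,0,-30,0,0,0,0,0,0,0,0,0,0,0,0,0,0,0,0,0,0]
}}

```text
time: 2.3
eef_pos: [0.5591, -0.0161, 0.1611]
tcp_rot: [0.702, 0.712, -0.0, -0.001]
contact_force: [0.6, -0.9, 0.0]
opening: -0.005
finger_force: 0.0
```

```bash
python3 - <<'E'
from plant import ctrl,cams
import cv2,numpy as np
from h import *
s=ctrl.get_state()
print(s["time"],s["eef_pos"],R.from_quat(s["tcp_rot"]).as_matrix().round(3),s["contact_force"],s["opening"],s["qpos"])
a=cams.read_camera("top");b=cams.read_camera("side")
A=a["color"][120:240,240:400,::-1];B=b["color"][110:270,215:375,::-1]
cv2.imwrite("pics/c1.png",np.hstack([cv2.resize(A,(460,345)),cv2.resize(B,(345,345))])[:, :800])
E
```

```text
2.3 [ 0.55906767 -0.01612924  0.16112182] [[-0.014  1.    -0.002]
 [ 1.     0.014  0.   ]
 [ 0.    -0.002 -1.   ]] [ 0.64694757 -0.86961562  0.00923144] -0.004543325563037853 [-2.10177248e-01  1.02984167e-01  1.92367345e+00 -1.52653015e-04
  1.11646005e+00 -2.24593291e-01]
```

View pics/c1.png

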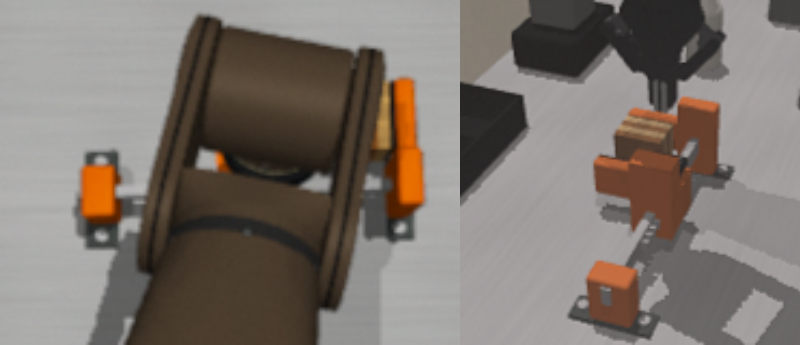

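The side view shows the shut fingers (crop 662,95) above the key, ahead of the shoulder. The top view is blocked by the arm. I'll descend now.

>>> {"api": "move_arm", "payload": {
  "plan": [0,0,-20,0,0,0,0,0,0,-20,0,0,0,0,0,0,-12,0,0,0,0,0,0,-6,0,0,0,0,0,0,-6,0,0,0,0,0,0,-6,0,0,0,0,0,0,0,0,0,0,0,0,0,0,0,0,0,0]
}}

```text
time: 3.2
eef_pos: [0.5598, -0.0161, 0.0917]
tcp_rot: [0.702, 0.712, 0.0, 0.0]
contact_force: [-0.6, -0.7, 0.0]
opening: 0.0
finger_force: 0.0
```

>>> {"api": "move_arm", "payload": {
  "plan": [0,0,-3,0,0,0,0,0,0,-3,0,0,0,0,0,0,-3,0,0,0,0,0,0,-3,0,0,0,0,0,0,0,0,0,0,0,0,0,0,0,0,0,0]
}}

```text
time: 3.8
eef_pos: [0.5603, -0.0162, 0.0801]
tcp_rot: [0.702, 0.712, 0.001, 0.001]
contact_force: [0.2, -0.5, 5.8]
opening: -0.001
finger_force: 2.6
```

>>> {"api": "move_arm", "payload": {
  "plan": [0,0,-1.5,0,0,0,0,0,0,0,0,0,0,0,0,2,0,0,0,0,0,0,2,0,0,0,0,0,0,2,0,0,0,0,0,0,2,0,0,0,0,0,0,2,0,0,0,0,0,0,2,0,0,0,0,0,0,2,0,0,0,0,0,0,2,0,0,0,0,0]
}}

```text
time: 4.8
eef_pos: [0.5601, -0.0008, 0.0787]
tcp_rot: [0.702, 0.712, -0.0, 0.001]
contact_force: [-0.5, -2.3, 5.2]
opening: 0.002
finger_force: 2.9
```

>>> {"api": "move_arm", "payload": {
  "plan": [0,5,0,0,0,0,0,0,5,0,0,0,0,0,0,6,0,0,0,0,0,0,6,0,0,0,0,0,-0.5,6,0,0,0,0,0,0,6,0,0,0,0,0,0,6,0,0,0,0,0,0,6,0,0,0,0,0,-0.5,6,0,0,0,0,0,0,6,0,0,0,0,0,0,6,0,0,0,0,0,0,6,0,0,0,0,0]
}}

```text
time: 6.0
eef_pos: [0.559, 0.0693, 0.0786]
tcp_rot: [0.702, 0.712, -0.0, 0.001]
contact_force: [-0.5, -2.5, 5.2]
opening: 0.001
finger_force: 2.9
```

>>> {"api": "move_arm", "payload": {
  "plan": [0,3,0,0,0,0,0,0,3,0,0,0,0,0,0,2,0,0,0,0,0,0,2,0,0,0,0,0,0,1,0,0,0,0,0,0,1,0,0,0,0,0,0,0,0,0,0,0,0]
}}

```text
time: 6.7
eef_pos: [0.5593, 0.0806, 0.0787]
tcp_rot: [0.702, 0.713, -0.001, 0.002]
contact_force: [-0.4, -3.9, 5.9]
opening: -0.0
finger_force: 2.9
```

>>> {"api": "move_arm", "payload": {
  "plan": [0,1,0,0,0,0,0,0,1,0,0,0,0,0,0,0,0,0,0,0,0]
}}

```text
time: 7.0
eef_pos: [0.5594, 0.0814, 0.0788]
tcp_rot: [0.701, 0.713, -0.001, 0.002]
contact_force: [-0.9, -8.7, 5.5]
opening: -0.003
finger_force: 2.9
```

Force is rising, so the jaw is at the stop. I'll push a little more to confirm.

>>> {"api": "move_arm", "payload": {
  "plan": [0,1,0,0,0,0,0,0,1,0,0,0,0,0,0,0,0,0,0,0,0,0,0,0,0,0,0,0]
}}

```text
time: 7.4
eef_pos: [0.5594, 0.0816, 0.0788]
tcp_rot: [0.701, 0.713, -0.003, 0.003]
contact_force: [-0.5, -13.3, 6.1]
opening: 0.002
finger_force: 2.9
```

```bash
python3 - <<'E'
from plant import ctrl,cams
import cv2
s=ctrl.get_state();print(s["eef_pos"],s["contact_force"])
b=cams.read_camera("side")
cv2.imwrite("pics/c2.png",cv2.resize(b["color"][130:280,230:380,::-1],None,fx=4,fy=4))
E
```

```text
[0.55938151 0.08162728 0.07876242] [ -0.54353556 -13.29554441   6.1414962 ]
```

View pics/c2.png

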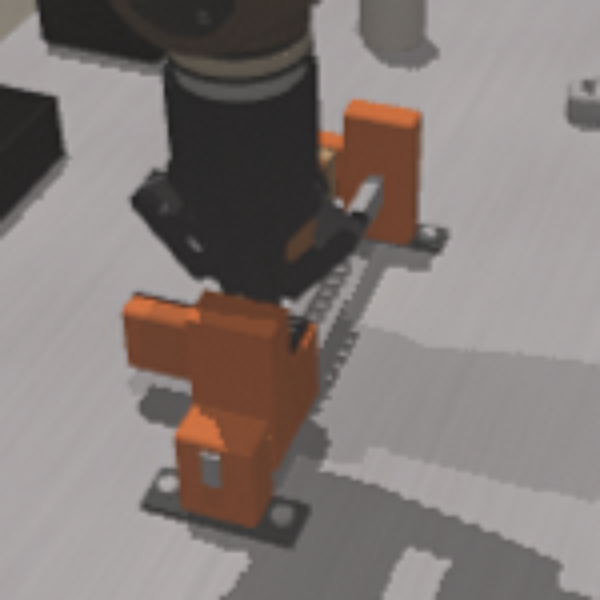

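The jaw (crop 235,350) is flush against the end stop (225,430). I'll lift straight up while still lightly against the shoulder so the jaw isn't dragged back, then ease off and clear.

>>> {"api": "move_arm", "payload": {
  "plan": [0,0,3,0,0,0,0,0,0,4,0,0,0,0,0,0,5,0,0,0,0,0,0,5,0,0,0,0,0,0,2,0,0,0,0,0,-4,0,0,0,0,0,0,-4,0,0,0,0,0,0,0,0,0,0,0,0]
}}

```text
time: 8.25
eef_pos: [0.5583, 0.0778, 0.0965]
tcp_rot: [0.702, 0.712, -0.0, -0.0]
contact_force: [0.4, 0.7, 0.3]
opening: 0.002
finger_force: 0.0
```

>>> {"api": "move_arm", "payload": {
  "plan": [0,0,20,0,0,0,0,0,0,40,0,0,0,0,0,0,40,0,0,0,0,-20,-40,20,0,0,0,0,-20,-40,0,0,0,0,0,-20,-40,0,0,0,0,0,-20,-40,0,0,0,0,0,-20,-40,0,0,0,0,0,-20,-40,0,0,0,0,0,0,-40,0,0,0,0,0,0,-40,0,0,0,0,0,0,0,0,0,0,0,0]
}}

```text
time: 9.45
eef_pos: [0.4384, -0.2457, 0.2174]
tcp_rot: [0.704, 0.711, -0.0, 0.001]
contact_force: [0.0, 0.9, 1.1]
opening: 0.005
finger_force: 0.0
```

```bash
python3 - <<'E'
from plant import ctrl,cams
import cv2,numpy as np
s=ctrl.get_state();print(s["time"],s["eef_pos"],s["contact_force"],s["dq"].round(3))
a=cams.read_camera("top");b=cams.read_camera("side")
A=a["color"][120:240,240:400,::-1];B=b["color"][140:270,240:370,::-1]
cv2.imwrite("pics/c3.png",np.hstack([cv2.resize(A,(460,345)),cv2.resize(B,(340,345))]))
E
```

```text
9.45 [ 0.43839663 -0.24570453  0.21738715] [0.01090749 0.93431435 1.14206353] [ 0.06  -0.028  0.04   0.038  0.04   0.04 ]
```

View pics/c3.png

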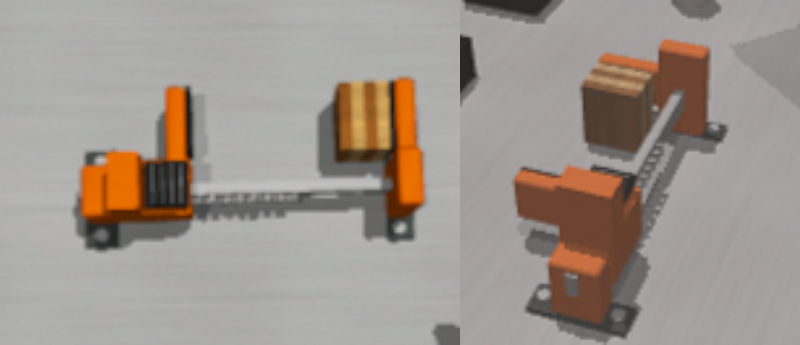

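The jaw (crop 125,180) rests against the end stop with the key up. The glued block is where it was and the arm is clear.

```bash
python3 -c "
from plant import order;print(order.sign_off())"
```

```text
the job is handed in; nothing more can be done
None
```

The bar clamp is fully open: the jaw is home against the end stop, the key has been let go, the glued block looks undisturbed in the final pictures, the arm is clear, and the job was handed in at about 9.5 s.

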